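# Roll the core tube up to the bench stop

### The arm

A 7-joint arm with a two-finger parallel gripper is mounted at the origin on a cart in front of the work surface, level with it; the furniture and walls round the work are solid. World frame = base frame: x ahead of the robot, y to its left, z up, the work surface at z = 0. Lengths are in m, angles in rad, forces in N, time in s.
With the tool pointing down it reaches from about 0.425 to 0.875 m from the base axis. Payload 4.7 kg.
Tool frame: the origin (TCP) lies where the fingers leave the gripper's body, on its centre line; the fingertips stand 70 mm ahead of it and the grasp point (between the pads) lies 51 mm ahead of it; z points along the fingers, y is the line along which they close (so a half turn about z gives the same grasp; the last joint's range is limited). The gripper opens to 87 mm and grips with 3 to 60 N. Pads are 19 mm wide; open, the fingers measure 117 mm over their backs; the gripper's body (75 mm by 190 mm) begins 51 mm behind the grasp point.
Start: joints at [1.248, 0.321, -0.07, 1.45, 0.023, 1.371, -0.057], TCP at [0.215, -0.614, 0.292] pointing down, gripper open.
Joint ranges: [-2.86, 2.86], [-0.3, 2.09], [-1.38, 1.24], [0.06, 2.45], [-1.56, 4.7], [0.09, 2.05], [-2.69, 2.69]. Speed limits (rad/s): [2.57, 2.57, 3.14, 3.14, 3.14, 3.14, 3.14].

### API

Orientations are given as a rotation vector (axis times angle).
In Python, from bench import ctrl gives the robot as it stands.
- The arm moves only by the tool play_rows, never from a script. Its argument "increments" is a list that holds one entry, the list of rows, each a list of 7 numbers: the shift along the tool's x, y, z as a fraction of full scale, then the turn, a rotation vector about the tool's x, y, z as a fraction of full scale, then the gripper command: -1 is shut, 1 is fully open, values between are in proportion. A call has 1 to 8 rows; each row is the pose to reach, as a shift and turn from the pose commanded when the call began, along the tool's axes at that moment; what a row does not reach only later rows make up. Full scale, the value 1, is 0.1 m for a shift and 90 degrees for a turn. A row lasts 1/10 s, in which the tool goes at most 50 mm and 8.59 degrees, less where a joint would pass 70% of its speed; a pose out of reach is approached as far as the arm can. A call with a number of a shift or a turn outside -1 to 1 is refused whole. A call with a gripper value outside its range is refused whole. The fingers move at their own pace and stop on an object; "squeeze" is the grip in N (left out, the last holds). Time passes only in rows, so rows that repeat a pose let the fingers close. It gives the time, the measured TCP pose, the force, the opening and the grip force at its end, in the units of the state.
- ctrl.get_state(): the state, without advancing time (a new reading comes with each control period).
- ctrl.get_image(name): name is "scene" or "top" or "wrist"; returns the picture (480x640x3 uint8, red, green, blue); there is no depth.
- ctrl.get_calibration(name): a dict with "vertical_fov" (degrees; the focal length in pixels is half the picture's height over the tangent of half this angle, whatever the lens; pixels are square), "cx", "cy" (the principal point, pixels), "dist_coeffs" ([k1, k2, p1, p2, k3] as OpenCV has them; the pictures are not rectified), "R" (3x3) and "t" (3): a world point X has camera coordinates R X + t; the wrist camera has in their place "T_tool_cam" (4x4, takes a point from camera to tool coordinates, whose origin is the TCP and whose axes are the flange's). Camera axes: x right, y down, z forward; pixel columns grow to the right and rows downward; lengths in m; the calibration is good to about 2 mm. A picture is of the moment at which its call begins: read the wrist's pose just before it. get_calibration takes no time and is no camera call.
- ctrl.close_job(): hands the job in; it is judged then, once.
The state is a dict: "time": time; "joint_positions": joint angles; "qd": joint speeds; "joint_torque": joint torques, N m; "position": TCP position; "tool_rot": TCP orientation; "ft_force": force on the tool from outside, world axes, zero at the start; "torque": the same for the moment, N m; "grip_width": opening from 0.0 (shut) to 1.0 (fully open); "grip_force": force on a finger pad.
Only numpy, scipy, OpenCV 4.12 (cv2) and the standard library are available. Lean on these libraries where they do the work, as an engineer would, in place of code of your own. Each camera call takes 0.05 s, during which the arm holds its last target. There are 200 camera calls.

### The job

Two steel core-sample tubes lie loose on the worktop. Roll the longer one along the worktop, away from you, until it lies at rest along the rubber face of the low stop bar, and let go of it. Roll it rather than dragging it, do not lift it, and leave the shorter tube and the white sample pot beside it where they are.

Things in the scene. Friction and masses are not known exactly. Their poses are not given: they have to be found in the camera images.
- tube_long_center (a point): centre of the longer steel tube: plain round tube lying on its side, 44 mm diameter, 130 mm long, about 0.3 kg, grey plugs in both ends (they stick out 6 mm more); its y axis is the tube's long axis; its z axis points up at the start and turns over as the tube rolls. It lies about parallel to the stop bar, on the robot's side of it, with 45 to 95 mm of free worktop between tube and bar. It rolls easily and soon stops by itself when let go
- tube_short_center (a point): centre of the shorter steel tube, the same but 75 mm long, lying to the left or right of the longer one; leave it alone
- stop_face (a point): middle of the rubber front face of the stop bar, 22 mm above the worktop; the bar is aluminium, 240 mm long, 30 mm high, fixed to the worktop, with two black screw knobs behind it. x points away from the robot, square into the face; y runs along the bar; the tube touches the face when its centre is at x = -22 mm here
- pot: white sample pot with a lid, 44 mm wide, 58 mm tall, origin under its centre; stands on the other side from the shorter tube; leave it alone
Things that resemble listed ones, but are neither listed nor needed, are in the scene too. Leave any yellow look-alike of the part that bears tube_long_center alone.

How it is judged:
By the outcome, as a careful person would: the job done as asked, in the order asked, and still so for the second after the job is handed in, with the robot touching nothing.
It also fails if it takes over 40 s, if anything falls off the work surface, if the arm or the gripper's body presses on something with over 40 N, if the wrist force passes 120 N, or if a joint passes its speed limit or range.

## Working session

There is one attempt and no reset: what is moved stays moved. The work goes in short steps, Python scripts to look and compute and a tool call to move; the robot and the scene stay as the last step left them, time stands still between calls to the robot, and variables do not carry over. Pictures are saved under pics/ and viewed, at most 10 in all, crops included, and the job is handed in when it is done.

Besides the shell and the picture viewer there is one more tool, called after "Request:" as a command line: name --argument value ..., lists and objects as JSON in quotes. play_rows: Moves the arm, as the interface text tells. Shift numbers are shares of 0.1 m and turn numbers shares of 90 degrees, none past 1 either way. Its arguments: {"type":"object","properties":{"increments":{"type":"array"},"squeeze":{"type":"number"}},"required":["increments"]}

```bash
mkdir -p pics; ls; python3 - <<'E'
from bench import ctrl
import cv2,numpy as np
s=ctrl.get_state();print({k:np.round(v,3) for k,v in s.items()})
for n in("scene","top"):
    cv2.imwrite(f"pics/{n}0.png",ctrl.get_image(n)[:,:,::-1]); print(ctrl.get_calibration(n))
print(ctrl.get_calibration("wrist"))
E
```

```text
pics
{'time': np.float64(0.0), 'joint_positions': array([ 1.248,  0.322, -0.07 ,  1.452,  0.023,  1.371, -0.057]), 'qd': array([-0.   ,  0.   ,  0.   ,  0.   , -0.001,  0.001, -0.003]), 'joint_torque': array([ 0.0000e+00, -4.9129e+01, -4.0400e-01, -3.1253e+01, -6.4000e-02,
        4.4000e-02,  0.0000e+00]), 'position': array([ 0.215, -0.613,  0.291]), 'tool_rot': array([-3.095e+00, -5.260e-01,  1.000e-03]), 'ft_force': array([-0.786,  0.244, -0.144]), 'torque': array([-0.041, -0.006,  0.003]), 'grip_force': np.float64(0.0), 'grip_width': np.float64(1.001)}
{'vertical_fov': 51.267117853222096, 'cx': 315.4156604354635, 'cy': 240.12531923327302, 'dist_coeffs': array([0.04654162, 0.        , 0.        , 0.        , 0.        ]), 'R': array([[ 0.83125284, -0.5556876 ,  0.015166  ],
       [-0.31642056, -0.49541225, -0.80897758],
       [ 0.45705223,  0.66766608, -0.58764382]]), 't': array([-0.42493455,  0.29618213,  0.54814835])}
{'vertical_fov': 56.618811111083915, 'cx': 320.82523237734983, 'cy': 236.03263915070713, 'dist_coeffs': array([0.01729771, 0.        , 0.        , 0.        , 0.        ]), 'R': array([[-0.00345794, -0.99998481,  0.00429136],
       [-0.99368414,  0.00295477, -0.1121744 ],
       [ 0.11216002, -0.00465215, -0.99367927]]), 't': array([0.10863691, 0.58976308, 0.82892875])}
{'vertical_fov': 59.2849651802514, 'cx': 318.2667437949424, 'cy': 237.5859499328295, 'dist_coeffs': array([-0.01943614,  0.        ,  0.        ,  0.        ,  0.        ]), 'T_tool_cam': array([[ 3.72039282e-05, -9.56061751e-01, -2.93165359e-01,
         8.08110715e-02],
       [ 9.99999946e-01, -5.99983157e-05,  3.22568879e-04,
        -9.29000456e-04],
       [-3.25985194e-04, -2.93165355e-01,  9.56061697e-01,
        -9.27602790e-02],
       [ 0.00000000e+00,  0.00000000e+00,  0.00000000e+00,
         1.00000000e+00]])}
```

View pics/scene0.png

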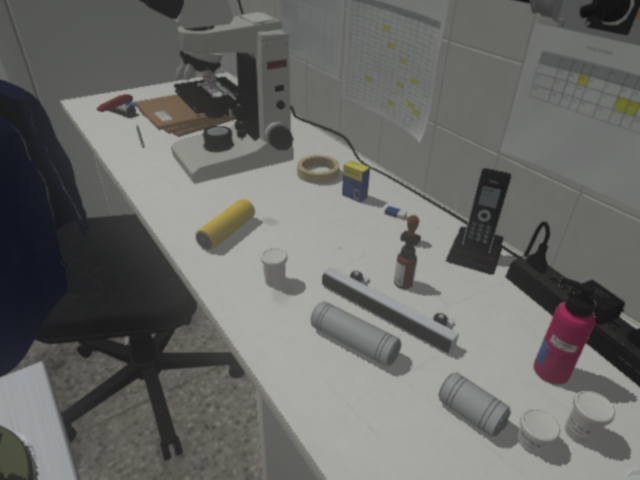

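View pics/top0.png

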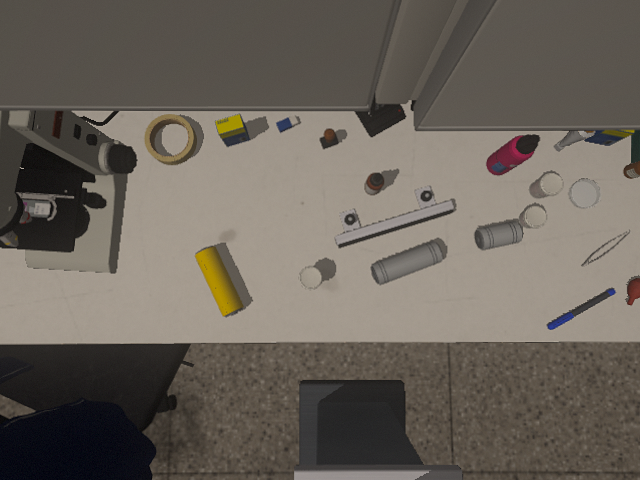

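Top view: the candidates for the target are the long grey tube (408,262), the short grey tube (498,235) and the yellow look-alike (218,281). The pot is at (311,277), with other pots at (533,215) and (548,184). The bar runs (337,240)-(455,205). By the description I choose (408,262).

```bash
cat > h.py <<'E'
import cv2,numpy as np
from bench import ctrl
def cal(n,st=None):
    c=ctrl.get_calibration(n);f=240/np.tan(np.radians(c["vertical_fov"])/2)
    K=np.array([[f,0,c["cx"]],[0,f,c["cy"]],[0,0,1]])
    if "R" in c: R,t=np.array(c["R"]),np.array(c["t"])
    else:
        T=np.eye(4);T[:3,:3]=cv2.Rodrigues(np.array(st["tool_rot"]))[0];T[:3,3]=st["position"]
        W=np.linalg.inv(T@c["T_tool_cam"]);R,t=W[:3,:3],W[:3,3]
    return K,np.array(c["dist_coeffs"]),R,t
def ray(c,px):
    K,d,R,t=c;p=cv2.undistortPoints(np.array(px,float).reshape(-1,1,2),K,d)[:,0]
    D=np.c_[p,np.ones(len(p))]@R
    return -R.T@t,D/np.linalg.norm(D,axis=1)[:,None]
def plane(c,px,z):
    o,D=ray(c,px);return o+D*((z-o[2])/D[:,2])[:,None]
def tri(c1,p1,c2,p2):
    (o1,D1),(o2,D2)=ray(c1,p1),ray(c2,p2);out=[]
    for a,b in zip(D1,D2):
        s=np.linalg.lstsq(np.c_[a,-b],o2-o1,rcond=None)[0];A=o1+s[0]*a;B=o2+s[1]*b
        out.append(np.r_[(A+B)/2,np.linalg.norm(A-B)])
    return np.array(out)
E
python3 - <<'E'
import cv2,numpy as np
a=cv2.imread("pics/top0.png")[175:300,300:540];b=cv2.imread("pics/scene0.png")[255:445,250:520]
a=cv2.resize(a,None,fx=2.2,fy=2.2,interpolation=2);b=cv2.resize(b,None,fx=1.6,fy=1.6,interpolation=2)
o=np.zeros((a.shape[0]+b.shape[0],max(a.shape[1],b.shape[1]),3),np.uint8)
o[:a.shape[0],:a.shape[1]]=a;o[a.shape[0]:,:b.shape[1]]=b;print(o.shape,a.shape);cv2.imwrite("pics/c1.png",o)
# masks
from h import *
for n,box in(("top",(360,230,455,295)),("scene",(300,295,405,370))):
    im=cv2.imread(f"pics/{n}0.png");h=cv2.cvtColor(im,cv2.COLOR_BGR2HSV)
    x0,y0,x1,y1=box;print(n,im[y0:y1:8,(x0+x1)//2].tolist())
E
```

```text
(579, 528, 3) (275, 528, 3)
top [[138, 149, 157], [140, 152, 160], [141, 152, 161], [94, 99, 102], [119, 123, 126], [107, 111, 113], [142, 152, 162], [140, 152, 162], [141, 151, 161]]
scene [[58, 60, 59], [133, 137, 136], [161, 167, 166], [130, 132, 128], [137, 138, 134], [120, 121, 118], [96, 97, 95], [98, 101, 101], [161, 167, 166], [162, 168, 167]]
```

View pics/c1.png

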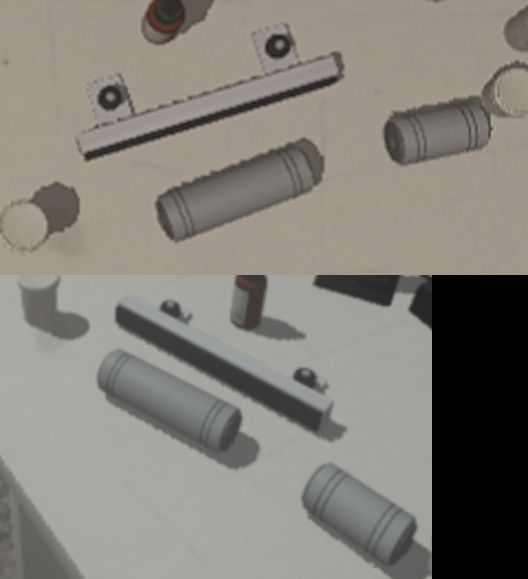

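```bash
python3 - <<'E'
from h import *
ct,cs=cal("top"),cal("scene")
print("cams",ray(ct,[[0,0]])[0],ray(cs,[[0,0]])[0])
T=lambda x,y:(300+x/2.2,175+y/2.2); S=lambda x,y:(250+x/1.6,255+(y-275)/1.6)
print("bar topfront L,R",tri(ct,[T(83,150),T(340,71)],cs,[S(117,302),S(323,405)]).round(4))
print("bar bottom z0",plane(ct,[T(86,159),T(342,79)],0).round(4),plane(ct,[T(83,150),T(340,71)],.03).round(4))
print(plane(cs,[S(117,302),S(323,405)],.03).round(4), plane(cs,[S(117,323),S(320,430)],0).round(4))
im=cv2.imread("pics/top0.png").astype(float)
m=((im[:,:,0]/im[:,:,2]>.915)&(im[:,:,2]>70)).astype(np.uint8)
k=np.zeros_like(m);k[225:300,355:460]=1;m2=cv2.morphologyEx(m*k,cv2.MORPH_OPEN,np.ones((3,3)))
n,l,st,ce=cv2.connectedComponentsWithStats(m2);print(st[1:].tolist())
i=1+st[1:,4].argmax();c=cv2.findContours((l==i).astype(np.uint8),0,1)[0][0]
r=cv2.minAreaRect(c);print("top rect",r)
b=cv2.boxPoints(r);print(plane(ct,b,.022).round(4),"centre",plane(ct,[r[0]],.022))
P=[T(168,216),T(309,163)]
print("tube ends tri",tri(ct,P,cs,[S(110,367),S(231,429)]).round(4))
print("tube mid tri",tri(ct,[r[0]],cs,[S(169.5,400)]).round(4))
print("pot base",plane(ct,[(311,277)],.058), "short",plane(ct,[(498,235)],.022),"bottle top",plane(ct,[(375,181)],.08))
E
```

```text
cams [0.49344122 0.11074895 0.88937944] [ 0.19641374 -0.45537866  0.56816525]
bar topfront L,R [[ 5.762e-01  7.410e-02  2.920e-02  6.000e-04]
 [ 6.444e-01 -1.521e-01  3.740e-02  1.300e-03]]
bar bottom z0 [[ 0.5711  0.0701  0.    ]
 [ 0.6441 -0.1657  0.    ]] [[ 0.5764  0.074   0.03  ]
 [ 0.6462 -0.1548  0.03  ]]
[[ 0.5754  0.0734  0.03  ]
 [ 0.65   -0.1477  0.03  ]] [[ 0.5765  0.0738  0.    ]
 [ 0.6498 -0.151   0.    ]]
[[355, 225, 39, 14, 320], [373, 244, 69, 38, 1152], [391, 277, 3, 3, 9]]
top rect ((406.6021728515625, 262.7810363769531), (20.67545509338379, 72.19322204589844), 70.01689910888672)
[[ 5.336e-01  1.290e-02  2.200e-02]
 [ 5.814e-01 -1.206e-01  2.200e-02]
 [ 5.434e-01 -1.331e-01  2.200e-02]
 [ 4.960e-01 -2.000e-04  2.200e-02]] centre [[ 0.53846108 -0.06006995  0.022     ]]
tube ends tri [[ 0.5177  0.      0.0262  0.0014]
 [ 0.5632 -0.124   0.0289  0.003 ]]
tube mid tri [[ 0.54   -0.0611  0.022   0.0036]]
pot base [[0.51073301 0.12537757 0.058     ]] short [[ 0.59234836 -0.24017194  0.022     ]] bottle top [[0.68717739 0.00616465 0.08      ]]<stdin>:9: RuntimeWarning: divide by zero encountered in divide
```

Request:
play_rows --increments '[[[0.29, -0.28, 0, 0, 0, 0, 0.4], [0.58, -0.55, 0, 0, 0, 0, 0.4], [0.86, -0.83, 0, 0, 0, 0, 0.4], [0.86, -0.83, 0, 0, 0, 0, 0.4]]]'

```text
time: 0.5
position: [0.2729, -0.5015, 0.2922]
tool_rot: [-3.092, -0.539, -0.003]
ft_force: [1.1, 0.0, 0.1]
grip_width: 0.742
grip_force: 0.0
```

Request:
play_rows --increments '[[[0.29, -0.28, 0, 0, 0, 0, 0.4], [0.58, -0.55, 0, 0, 0, 0, 0.4], [0.86, -0.83, 0, 0, 0, 0, 0.4]]]'

```text
time: 0.8
position: [0.3224, -0.3991, 0.2919]
tool_rot: [-3.097, -0.525, 0.0]
ft_force: [0.8, -0.5, 0.7]
grip_width: 0.705
grip_force: 0.0
```

Request:
play_rows --increments '[[[0.29, -0.28, 0, 0, 0, 0, 0.4], [0.58, -0.55, 0, 0, 0, 0, 0.4], [0.86, -0.83, 0, 0, 0, 0, 0.4]]]'

```text
time: 1.1
position: [0.3763, -0.2922, 0.2921]
tool_rot: [3.097, 0.526, -0.0]
ft_force: [1.2, 0.4, -0.5]
grip_width: 0.701
grip_force: 0.0
```

Request:
play_rows --increments '[[[0.29, -0.28, 0, 0, 0, 0, 0.4], [0.58, -0.55, 0, 0, 0, 0, 0.4], [0.86, -0.83, 0, 0, 0, 0, 0.4]]]'

```text
time: 1.4
position: [0.4302, -0.1855, 0.2922]
tool_rot: [3.097, 0.526, 0.0]
ft_force: [0.3, -0.3, 0.5]
grip_width: 0.699
grip_force: 0.0
```

Request:
play_rows --increments '[[[0.29, -0.28, 0, 0, 0, 0, 0.4], [0.58, -0.55, 0, 0, 0, 0, 0.4], [0.86, -0.83, 0, 0, 0, 0, 0.4], [0.86, -0.83, 0, 0, 0, 0, 0.4], [0.86, -0.83, 0, 0, 0, 0, 0.4]]]'

```text
time: 1.9
position: [0.4836, -0.0794, 0.292]
tool_rot: [3.097, 0.53, -0.001]
ft_force: [0.2, -0.9, 0.5]
grip_width: 0.697
grip_force: 0.0
```

```bash
python3 - <<'E'
from h import *
import json
s=ctrl.get_state();im=ctrl.get_image("wrist")
json.dump({k:np.array(s[k]).tolist() for k in("position","tool_rot")},open("s1.json","w"))
print(s["time"],s["position"],s["tool_rot"],s["grip_width"],s["ft_force"])
cv2.imwrite("pics/w1.png",im[:,:,::-1])
E
```

```text
1.9 [ 0.48357139 -0.0794446   0.29197263] [ 3.09653845e+00  5.29616604e-01 -1.09989606e-03] 0.6973392350680739 [ 0.16971183 -0.85752816  0.5295488 ]
```

View pics/w1.png

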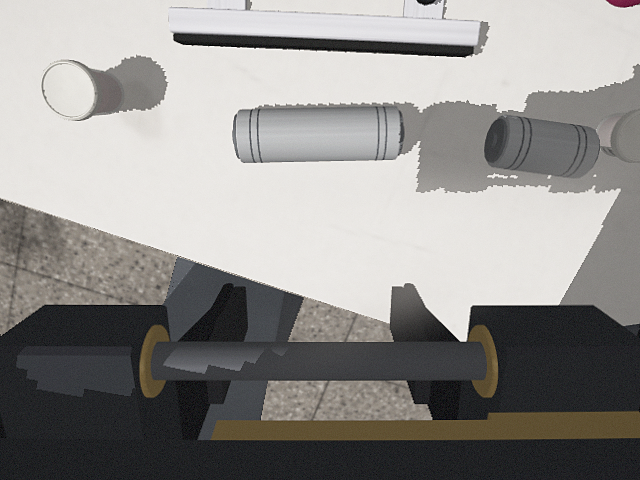

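The wrist view shows the long tube at (318,135). The bar's front top edge runs (173,35)-(478,47), and the pot is at (70,90), well clear.

```bash
python3 - <<'E'
from h import *
import json
s=json.load(open("s1.json"));c=cal("wrist",s);R=cv2.Rodrigues(np.array(s["tool_rot"]))[0]
ct,cs=cal("top"),cal("scene")
print("edge x",plane(ct,[(320,343),(420,343)],0).round(3))
b=plane(c,[(173,35),(478,47)],.03);b0=plane(c,[(176,44),(475,56)],0);print("bar",b.round(4),b0.round(4))
T=lambda x,y:(300+x/2.2,175+y/2.2)
print("bar tri w/top",tri(c,[(173,35),(478,47)],ct,[T(83,150),T(340,71)]).round(4))
print("tube tri",tri(c,[(318,134)],ct,[(406.6,262.8)]).round(4))
e=plane(c,[(237,135),(401,133)],.022);m=plane(c,[(318,134)],.022);print("tube",e.round(4),m.round(4))
yaw=lambda p:np.degrees(np.arctan2(p[1,0]-p[0,0],p[0,1]-p[1,1]))
print("yaw bar",yaw(b),yaw(b0),"tube",yaw(e),"tool",np.degrees(np.arctan2(R[1,0],R[0,0])))
f=b.mean(0);B=np.radians(yaw(b));n=np.array([np.cos(B),np.sin(B)]);a=np.array([-n[1],n[0]])
for k,p in(("tube",m[0]),("tcp",np.array(s["position"]))): d=(p-f)[:2];print(k,"bar-frame",d@n,d@a)
d=m[0]-s["position"];print("tube rel tool",R.T@d)
E
```

```text
edge x [[ 0.384  0.109  0.   ]
 [ 0.383 -0.086  0.   ]]
bar [[ 0.5737  0.072   0.03  ]
 [ 0.6442 -0.1536  0.03  ]] [[ 0.5689  0.0783  0.    ]
 [ 0.644  -0.1629  0.    ]]
bar tri w/top [[ 0.5753  0.0736  0.0259  0.003 ]
 [ 0.65   -0.1611  0.007   0.0018]]
tube tri [[ 0.5392 -0.059   0.0248  0.0021]]
tube [[ 0.5167  0.0053  0.022 ]
 [ 0.5639 -0.1237  0.022 ]] [[ 0.5399 -0.0585  0.022 ]]
yaw bar 17.355097093400488 17.301697091274388 tube 20.094733337261548 tool 19.41134784765607
tube bar-frame -0.07109700221619998 0.0037338978970218872
tcp bar-frame -0.13115541272229495 0.0005364566703897846
tube rel tool [ 0.06032484 -0.00103226  0.26993019]
```

Request:
play_rows --increments '[[[0, 0, 0.3, 0, 0, 0, 0.4], [0, 0, 0.6, 0, 0, 0, 0.4], [0, 0, 0.9, 0, 0, 0, 0.4]]]'

```text
time: 2.25
position: [0.4829, -0.0821, 0.2012]
tool_rot: [3.097, 0.521, -0.0]
ft_force: [0.8, 0.2, -0.4]
grip_width: 0.698
grip_force: 0.0
```

Request:
play_rows --increments '[[[0, 0, 0.3, 0, 0, 0, 0.4], [0, 0, 0.6, 0, 0, 0, 0.4], [0, 0, 0.9, 0, 0, 0, 0.4], [0, 0, 0.9, 0, 0, 0, 0.4]]]'

```text
time: 2.65
position: [0.4798, -0.0813, 0.1085]
tool_rot: [-3.095, -0.521, 0.013]
ft_force: [-0.8, -0.0, 0.4]
grip_width: 0.707
grip_force: 0.0
```

Request:
play_rows --increments '[[[0, 0, 0.1, 0, 0, 0, 0.4], [0, 0, 0.2, 0, 0, 0, 0.4], [0, 0, 0.28, 0, 0, 0, 0.4], [0, 0, 0.28, 0, 0, 0, 0.4], [0, 0, 0.28, 0, 0, 0, 0.4]]]'

```text
time: 3.15
position: [0.4837, -0.0797, 0.0845]
tool_rot: [3.097, 0.527, 0.001]
ft_force: [-0.1, -0.2, 0.5]
grip_width: 0.701
grip_force: 0.0
```

```bash
python3 - <<'E'
from h import *
s=ctrl.get_state();print(s["time"],s["position"],s["ft_force"])
a=ctrl.get_image("wrist")[:,:,::-1];b=ctrl.get_image("scene")[230:430,250:520,::-1]
cv2.imwrite("pics/w2.png",np.vstack([cv2.resize(a,(400,300)),cv2.resize(b,(400,296))]))
E
```

```text
3.15 [ 0.48368451 -0.07973323  0.08451551] [-0.06509188 -0.22530105  0.5471135 ]
```

View pics/w2.png

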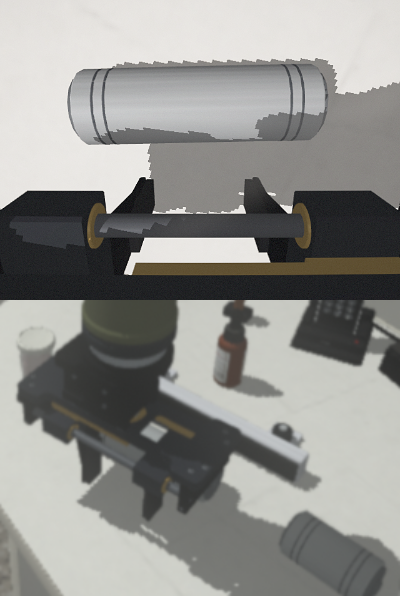

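The fingers stand behind the tube, centred on it. Next is a gentle roll-push.

Request:
play_rows --increments '[[[0.1, 0, 0, 0, 0, 0, 0.4], [0.18, 0, 0, 0, 0, 0, 0.4], [0.22, 0, 0, 0, 0, 0, 0.4], [0.25, 0, 0, 0, 0, 0, 0.4], [0.28, 0, 0, 0, 0, 0, 0.4], [0.31, 0, 0, 0, 0, 0, 0.4], [0.34, 0, 0, 0, 0, 0, 0.4], [0.37, 0, 0, 0, 0, 0, 0.4]]]'

```text
time: 4.05
position: [0.5185, -0.0675, 0.0842]
tool_rot: [3.097, 0.526, -0.0]
ft_force: [0.6, -0.4, -0.4]
grip_width: 0.703
grip_force: 0.1
```

Request:
play_rows --increments '[[[0.03, 0, 0, 0, 0, 0.003, 0.4], [0.06, 0, 0, 0, 0, 0.006, 0.4], [0.09, 0, 0, 0, 0, 0.009, 0.4], [0.12, 0, 0, 0, 0, 0.012, 0.4], [0.15, 0, 0, 0, 0, 0.015, 0.4], [0.18, 0, 0, 0, 0, 0.018, 0.4], [0.21, 0, 0, 0, 0, 0.021, 0.4], [0.24, 0, 0, 0, 0, 0.024, 0.4]]]'

```text
time: 4.85
position: [0.5413, -0.0595, 0.0842]
tool_rot: [3.107, 0.468, -0.0]
ft_force: [-0.9, -0.7, 0.3]
grip_width: 0.699
grip_force: 0.1
```

```bash
python3 - <<'E'
from h import *
s=ctrl.get_state();print(s["time"],s["position"],s["ft_force"])
a=ctrl.get_image("wrist")[:,:,::-1];b=ctrl.get_image("scene")[230:430,250:520,::-1]
cv2.imwrite("pics/w3.png",np.vstack([cv2.resize(a,(400,300)),cv2.resize(b,(400,296))]))
E
```

```text
4.85 [ 0.5412651  -0.05948831  0.08421445] [-0.87163998 -0.68446239  0.3325658 ]
```

View pics/w3.png

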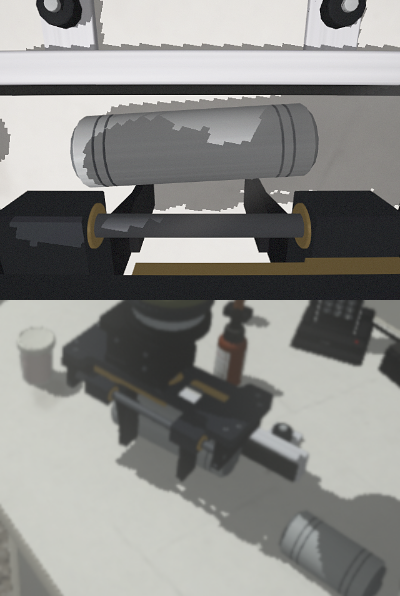

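The tube is rolling ahead of the fingers, about 3° askew, with roughly 12 mm to go. The left finger will square it against the bar.

Request:
play_rows --increments '[[[0.02, 0, 0, 0, 0, 0, 0.4], [0.04, 0, 0, 0, 0, 0, 0.4], [0.055, 0, 0, 0, 0, 0, 0.4], [0.07, 0, 0, 0, 0, 0, 0.4], [0.085, 0, 0, 0, 0, 0, 0.4], [0.1, 0, 0, 0, 0, 0, 0.4], [0.11, 0, 0, 0, 0, 0, 0.4], [0.12, 0, 0, 0, 0, 0, 0.4]]]'

```text
time: 5.75
position: [0.552, -0.0561, 0.0841]
tool_rot: [3.106, 0.468, -0.003]
ft_force: [-5.3, -1.1, 3.6]
grip_width: 0.702
grip_force: 2.5
```

```bash
python3 - <<'E'
from h import *
s=ctrl.get_state();print(s["time"],s["position"],s["ft_force"])
a=ctrl.get_image("wrist")[:,:,::-1]
cv2.imwrite("pics/w4.png",a[:360])
E
```

```text
5.75 [ 0.55196492 -0.05605714  0.08411618] [-5.3059848  -1.13497757  3.63316409]
```

View pics/w4.png

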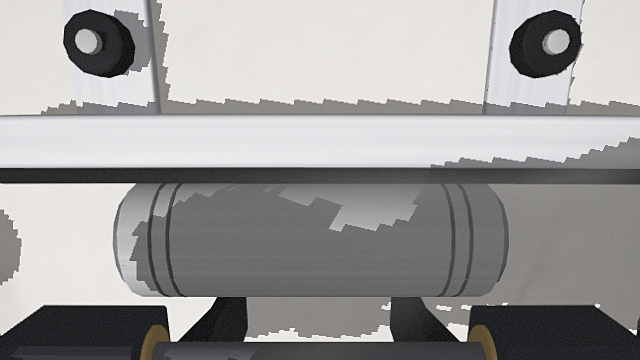

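The tube lies square along the bar with 5 N of push. I'll back off gently.

Request:
play_rows --increments '[[[-0.003, 0, 0, 0, 0, 0, 0.4], [-0.006, 0, 0, 0, 0, 0, 0.4], [-0.009, 0, 0, 0, 0, 0, 0.4], [-0.013, 0, 0, 0, 0, 0, 0.4], [-0.02, 0, 0, 0, 0, 0, 0.4], [-0.04, 0, 0, 0, 0, 0, 0.4], [-0.1, 0, 0, 0, 0, 0, 0.4], [-0.2, 0, 0, 0, 0, 0, 0.4]]]'

```text
time: 6.6
position: [0.5334, -0.0619, 0.0844]
tool_rot: [3.106, 0.469, 0.001]
ft_force: [0.4, 0.6, -0.4]
grip_width: 0.698
grip_force: 0.0
```

```bash
python3 - <<'E'
from h import *
s=ctrl.get_state();print(s["time"],s["position"],s["ft_force"])
a=ctrl.get_image("wrist")[:,:,::-1]
cv2.imwrite("pics/w5.png",a[:360])
E
```

```text
6.6 [ 0.53339822 -0.06192016  0.08437304] [ 0.4247125   0.61296519 -0.35887297]
```

View pics/w5.png

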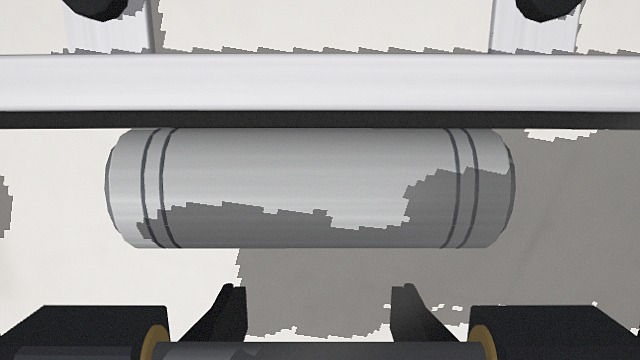

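The tube stayed at the bar after release. I'll retreat up and measure the gap.

Request:
play_rows --increments '[[[-0.2, 0, 0, 0, 0, 0, 0.4], [-0.2, 0, -0.3, 0, 0, 0, 0.4], [-0.2, 0, -0.6, 0, 0, 0, 0.4], [-0.2, 0, -1, 0, 0, 0, 0.4]]]'

```text
time: 7.05
position: [0.5126, -0.0681, 0.184]
tool_rot: [-3.106, -0.467, 0.005]
ft_force: [1.1, 0.4, 0.8]
grip_width: 0.703
grip_force: 0.0
```

Request:
play_rows --increments '[[[0, 0, -0.3, 0, 0, 0, 0.4], [0, 0, -0.6, 0, 0, 0, 0.4], [0, 0, -0.8, 0, 0, 0, 0.4], [0, 0, -0.8, 0, 0, 0, 0.4], [0, 0, -0.8, 0, 0, 0, 0.4]]]'

```text
time: 7.55
position: [0.5139, -0.068, 0.2639]
tool_rot: [3.106, 0.467, -0.0]
ft_force: [-0.8, -0.5, -0.4]
grip_width: 0.695
grip_force: 0.0
```

```bash
python3 - <<'E'
from h import *
s=ctrl.get_state();a=ctrl.get_image("wrist")[:,:,::-1];b=ctrl.get_image("scene")[:,:,::-1]
print(s["time"],s["position"],s["tool_rot"])
cv2.imwrite("pics/w6.png",np.vstack([a[:300],cv2.resize(b[240:400,240:560],(640,320))])[:600])
E
```

```text
7.55 [ 0.51389073 -0.0680214   0.26393357] [ 3.10595123e+00  4.67375852e-01 -9.43136562e-05]
```

View pics/w6.png

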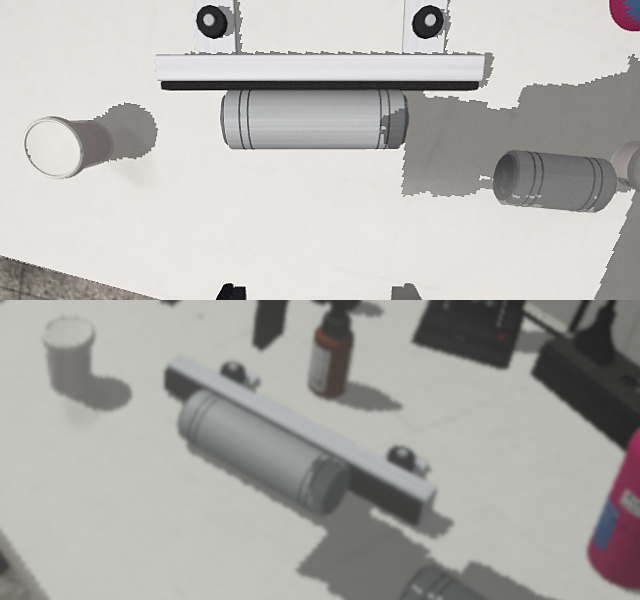

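```bash
python3 - <<'E'
from h import *
s=ctrl.get_state();K,d,R,t=c=cal("wrist",s)
im=cv2.cvtColor(cv2.imread("pics/w6.png"),cv2.COLOR_BGR2GRAY).astype(int)
for col in(190,245,280,315,350,372,440):print(col,im[76:97,col].tolist(),im[144:156,col].tolist())
T=cv2.Rodrigues(np.array(s["tool_rot"]))[0];n=T[:,0];o=-R.T@t
# silhouette rays in the (n,z) plane: tube axis from tangent rays; bar top-front edge at z=.03
a=np.array(s["position"])
def nz(row,z): return (plane(c,[(315,row)],z)[0]-a)@n
on=(o-a)@n
f=nz(81,.03)
print("cam n",on,"z",o[2],"face(top edge)",f,"face bottom",nz(90.5,0))
for g in(0,.001,.002,.004):
    C=np.array([f-.022-g,.022]);O=np.array([on,o[2]]);v=C-O;D=np.hypot(*v);al=np.arcsin(.022/D);th=np.arctan2(v[1],v[0])
    rows=[]
    for sg in(1,-1):
        w=np.array([np.cos(th+sg*al),np.sin(th+sg*al)]);k=(0-O[1])/w[1];q=O[0]+k*w[0]
        p=a+n*q;p[2]=0;p+= (plane(c,[(315,120)],0)[0]-p)@T[:,1]*T[:,1]
        rows.append(cv2.projectPoints(p[None],cv2.Rodrigues(R)[0],t,K,d)[0].ravel()[1].round(2))
    print("gap",g,"silhouette rows",rows)
E
```

```text
190 [231, 232, 225, 211, 164, 28, 32, 42, 48, 44, 40, 36, 30, 5, 148, 247, 232, 228, 228, 229, 229] [231, 231, 230, 229, 229, 231, 230, 231, 230, 228, 229, 231]
245 [231, 231, 225, 205, 152, 25, 32, 46, 39, 40, 43, 41, 35, 45, 92, 122, 128, 135, 137, 143, 149] [157, 146, 148, 148, 89, 125, 234, 235, 231, 230, 230, 229]
280 [230, 228, 221, 200, 146, 45, 33, 49, 47, 40, 33, 47, 39, 45, 92, 118, 123, 130, 130, 142, 145] [156, 147, 141, 132, 104, 199, 234, 231, 230, 229, 229, 231]
315 [228, 226, 219, 201, 150, 46, 29, 44, 46, 46, 41, 45, 36, 47, 90, 114, 121, 129, 134, 138, 142] [154, 152, 139, 134, 108, 201, 234, 233, 229, 228, 227, 229]
350 [224, 223, 217, 199, 150, 43, 37, 41, 40, 48, 44, 45, 39, 48, 94, 114, 122, 123, 131, 135, 140] [155, 150, 139, 136, 104, 198, 234, 230, 229, 230, 229, 227]
372 [225, 221, 213, 203, 150, 36, 39, 42, 43, 51, 46, 40, 33, 57, 91, 111, 117, 122, 129, 132, 138] [155, 150, 147, 135, 108, 234, 233, 229, 229, 230, 229, 228]
440 [218, 218, 216, 205, 172, 46, 31, 46, 40, 41, 39, 41, 39, 11, 114, 215, 235, 228, 228, 233, 218] [131, 131, 132, 132, 132, 133, 133, 134, 134, 133, 134, 133]
cam n 0.08077431412021445 z 0.3553541763029514 face(top edge) 0.09994524843787944 face bottom 0.09456116587312992
gap 0 silhouette rows [np.float64(80.86), np.float64(141.33)]
gap 0.001 silhouette rows [np.float64(82.29), np.float64(142.66)]
gap 0.002 silhouette rows [np.float64(83.71), np.float64(143.98)]
gap 0.004 silhouette rows [np.float64(86.56), np.float64(146.62)]
```

```bash
python3 - <<'E'
from h import *
g=lambda f:cv2.cvtColor(cv2.imread(f),cv2.COLOR_BGR2GRAY).astype(float)
S=dict(w4=([.55196492,-.05605714,.08411618],[3.106,.468,-.003]),w5=([.53339822,-.06192016,.08437304],[3.106,.469,.001]),w6=([.51389073,-.0680214,.26393357],[3.10595,.467376,-.0001]))
win=dict(w4=((176,192),(285,308),(560,60),(200,300,420)),w5=((120,138),(240,256),(60,560),(160,205,225,235)),w6=((86,95),(144,154),(190,440),(245,280,315,350)))
F=np.array([.612,-.039])
for k,(p,r) in S.items():
    c=cal("wrist",dict(position=np.array(p),tool_rot=np.array(r)));im=g(f"pics/{k}.png");fw,tw,fc,tc=win[k]
    def edge(col,w):
        d=np.diff(im[w[0]:w[1],col]);i=np.abs(d).argmax();return w[0]+i+.5
    B=np.radians(17.3);n=np.array([np.cos(B),np.sin(B)])
    X=[(plane(c,[(q,edge(q,fw))],0)[0][:2]-F)@n for q in fc]
    ax=[]
    for q in tc:
        row=edge(q,tw);o,D=ray(c,[(q,row)]);D=D[0];dn,dz=D[:2]@n,D[2];L=np.hypot(dn,dz)
        on=(o[:2]-F)@n
        # axis at z=.022, at distance .022 from ray on the +n side
        ax.append(on+(.022-o[2])*dn/dz+.022*L/abs(dz))
    print(k,"face",np.round(X,4),"axis",np.round(ax,4),"axis-face",round((np.mean(ax)-np.mean(X))*1000,1),"mm",[edge(q,tw) for q in tc],[edge(q,fw) for q in fc])
E
```

```text
w4 face [-0.0123 -0.0112] axis [-0.0296 -0.0296 -0.0298] axis-face -17.9 mm [np.float64(296.5), np.float64(296.5), np.float64(296.5)] [np.float64(183.5), np.float64(182.5)]
w5 face [-0.0083 -0.0088] axis [-0.0293 -0.0294 -0.0294 -0.0294] axis-face -20.8 mm [np.float64(247.5), np.float64(247.5), np.float64(247.5), np.float64(247.5)] [np.float64(128.5), np.float64(128.5)]
w6 face [-0.0064 -0.0071] axis [-0.0299 -0.0293 -0.0294 -0.0295] axis-face -22.8 mm [np.float64(149.5), np.float64(148.5), np.float64(148.5), np.float64(148.5)] [np.float64(89.5), np.float64(89.5)]
```

The tube axis sits at -29.7 mm while pressed, and at -29.4 and -29.5 mm after release. So it still rests against the rubber, and the robot is clear.

```bash
python3 -c "
from bench import ctrl
print(ctrl.close_job())"
```

```text
the job is handed in; nothing more can be done
None
```

The longer tube was rolled to the stop bar and released; it lies square along the rubber face, the shorter tube and pot were never touched, and the job was handed in at about 7.6 s.

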